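Build the pressing stack for freshly glued paper sleeves

TASK

Stack the freshly glued paper bundles for pressing on the plywood press base: first the thick bundle with the blue band, on it the dark wooden board, then the thin bundle with the orange band, and the green iron weight on top, handle up. Put them on one at a time in this order, each flat, centred on the base and with its long side along the base's, and leave the glue stick and the soap bar as they stand.

Things in the scene. Friction and masses are not known exactly. Their poses are not given: they have to be found in the camera images.
- base: Press base, fixed to the table: light plywood plate 144 (x) x 84 (y) x 10 mm with a brown cork pad 132 x 68 mm on it, the pad's top 14 mm above the table. Origin: centre of the underside, on the table; x along the long side, z up.
- thick_bundle: Thick bundle of white paper sleeve blanks, 130 (x) x 66 (y) x 30 mm (loose sheet ends show up to 136 x 74), with a blue paper band round its middle and a red rubber band. Rigid. Origin: centre of the underside (within 2 mm); x along the long side, z up. About 0.18 kg; grasp across the 66 mm width.
- board: Pressing board, dark brown wood, 120 (x) x 64 (y) x 14 mm, two small brass pins in its top. Origin: centre of the underside; x along the long side, z up. About 0.12 kg; lies flat on the table, grasp low across the 64 mm width.
- thin_bundle: Thin bundle of white paper sleeve blanks, 130 (x) x 66 (y) x 21 mm (loose sheet ends show up to 134 x 73), with an orange paper band round its middle and a red rubber band. Rigid. Origin: centre of the underside (within 2.5 mm); x along the long side, z up. About 0.13 kg; grasp across the 66 mm width.
- weight: Press weight: green painted iron block 90 (x) x 60 (y) x 26 mm with a dark steel bar handle on top, 66 mm long along x, 16 mm thick in y, its top 60 mm above the underside (so it stands 34 mm proud of the block). Origin: centre of the underside; x along the long side, z up. About 0.55 kg; pinch the bar handle across its 16 mm.
- glue_stick: Bystander: white and orange glue stick standing upright, 27 mm diameter, 97 mm tall. Origin: centre of the underside. Not to be tipped or moved.
- soap_bar: Bystander: cream wrapped soap bar standing on its long edge, 81 (x) x 27 (y) x 68 mm. Origin: centre of the underside. Not to be tipped or moved.

How it is judged:
By the outcome, as a careful person would: the job done as asked, in the order asked, and still so for the second after the job is handed in, with the robot touching nothing.
It also fails if it takes over 99 s, if anything falls off the work surface, if the arm or the gripper's body presses on something with over 40 N, if the wrist force passes 120 N, or if a joint passes its speed limit or range.

ROBOT

A 6-joint arm with a two-finger parallel gripper is mounted at the origin on a cart in front of the work surface, level with it; the furniture and walls round the work are solid. World frame = base frame: x ahead of the robot, y to its left, z up, the work surface at z = 0. Lengths are in m, angles in rad, forces in N, time in s.
With the tool pointing down it reaches from about 0.375 to 0.9 m from the base axis. Payload 3.1 kg.
Tool frame: the origin (TCP) lies between the finger pads; the fingertips stand 8 mm ahead of it and the grasp point (between the pads) lies 11 mm behind it; z points along the fingers, y is the line along which they close (so a half turn about z gives the same grasp; the last joint's range is limited). The gripper opens to 85 mm and grips with 20 to 120 N. Pads are 22 mm wide; open, the fingers measure 114 mm over their backs; the gripper's body (76 mm by 85 mm) begins 54 mm behind the grasp point. The pads swing forward as they close: fully open they stand 13 mm farther back than shut.
Start: joints at [-1.294, 0.527, 1.433, -0, 1.181, -0.178], TCP at [0.275, -0.561, 0.239] pointing down, gripper open.
Joint ranges: [-3.08, 3.08], [-0.75, 2.2], [0.22, 2.44], [-1.43, 4.57], [0, 2.65], [-2.85, 2.85]. Speed limits (rad/s): [2.79, 2.79, 3.14, 3.14, 3.14, 3.14].

INTERFACE

Orientations are given as a unit quaternion [x, y, z, w].
In Python, from station import readout, cams, sign_off gives the robot as it stands.
- The arm moves only by the tool send_rows, never from a script. Its argument "commands" is text: rows parted by semicolons, each of 5 numbers parted by spaces: the finger opening in mm, from 0 to 85.4, then the shift along the tool's x, y, z each as a share of 0.02 m, from -1 to 1, then the turn about the tool's z as a share of 4 degrees, from -1 to 1. In form: grip dx dy dz spin; .... A call has 1 to 20 rows; each row shifts and turns the commanded pose from where the row before left it, along the tool's axes as they then stand; what a row does not reach is not made up. A row lasts 1/12 s, in which the tool goes at most 41.7 mm and 7.16 degrees, less where a joint would pass 70% of its speed; a pose out of reach is approached as far as the arm can. A call with a number of a shift or a turn outside -1 to 1 is refused whole. A call with a gripper value outside its range is refused whole. The fingers move at their own pace and stop on an object; "grip_force" is the grip in N (left out, the last holds). Time passes only in rows, so rows that do not move let the fingers close. It gives the time, the measured TCP pose, the force, the opening and the grip force at its end, in the units of the state.
- readout.sense(): the state, without advancing time (a new reading comes with each control period).
- cams.snapshot(name): name is "scene" or "top"; returns a dict with "pixels" (420x560x3 uint8, red, green, blue), "intrinsics" (3x3 intrinsics, pixels), "dist" ([k1, k2, p1, p2, k3] as OpenCV has them; the pictures are not rectified), "eye" and "rotation" of the camera in the world. Camera axes: x right, y down, z forward; pixel columns grow to the right and rows downward; lengths in m; the calibration is good to about 2 mm. A picture is of the moment at which its call begins. There is no depth.
- sign_off(): hands the job in; it is judged then, once.
The state is a dict: "t": time; "q": joint angles; "qd": joint speeds; "tau": joint torques, N m; "tcp_pos": TCP position; "tool_rot": TCP orientation; "force": force on the tool from outside, world axes, zero at the start; "ft_torque": the same for the moment, N m; "finger_gap": opening from 0.0 (shut) to 1.0 (fully open); "gripper_force": force on a finger pad.
Only numpy, scipy, OpenCV 4.12 (cv2) and the standard library are available. Lean on these libraries where they do the work, as an engineer would, in place of code of your own. Each camera call takes 0.05 s, during which the arm holds its last target. There are 200 camera calls.

## Working session

There is one attempt and no reset: what is moved stays moved. The work goes in short steps, Python scripts to look and compute and a tool call to move; the robot and the scene stay as the last step left them, time stands still between calls to the robot, and variables do not carry over. Pictures are saved under pics/ and viewed, at most 14 in all, crops included, and the job is handed in when it is done.

Besides the shell and the picture viewer there is one more tool, called after "Call:" as a command line: name --argument value ..., lists and objects as JSON in quotes. send_rows: Moves the arm, as the interface text tells. Its arguments: {"type":"object","properties":{"commands":{"type":"string"},"grip_force":{"type":"number"}},"required":["commands"]}

```bash
mkdir -p pics
cat > h.py <<'E'
import numpy as np, cv2
from station import readout, cams, sign_off
def snap(name,fn):
    s=cams.snapshot(name); cv2.imwrite('pics/'+fn+'.png',s['pixels'][:,:,::-1]); 
    np.savez('pics/'+fn+'.npz',**{k:np.array(v) for k,v in s.items()}); return s
def load(fn): return np.load('pics/'+fn+'.npz')
def world(s,uv,z):
    "pixels (n,2) -> world points on plane z"
    p=cv2.undistortPoints(np.array(uv,float).reshape(-1,1,2),s['intrinsics'],s['dist'])[:,0]
    d=np.c_[p,np.ones(len(p))]@np.array(s['rotation']).T
    e=np.array(s['eye']); return e+d*((z-e[2])/d[:,2])[:,None]
def proj(s,P):
    R=np.array(s['rotation']); P=np.array(P,float).reshape(-1,3)
    return cv2.projectPoints((P-s['eye'])@R,np.zeros(3),np.zeros(3),s['intrinsics'],s['dist'])[0][:,0]
def crop(s,fn,x0,y0,x1,y1,k):
    cv2.imwrite('pics/'+fn+'.png',cv2.resize(s['pixels'][y0:y1,x0:x1,::-1],None,fx=k,fy=k,interpolation=cv2.INTER_CUBIC))
E
python3 - <<'E'
from h import *
for n in('top','scene'):
    s=snap(n,n+'0'); print(n,s['eye'],s['rotation'],s['intrinsics'][0][0])
    crop(s,n+'0b',0,0,560,420,1.42)
print(readout.sense())
E
```

```text
top [ 0.34288479 -0.19310523  0.90063959] [ 0.70540992 -0.70274363  0.06626524 -0.06447597] 409.8648886275473
scene [-0.10548619  0.07134333  0.58651954] [-0.48140855  0.7596314  -0.36836981  0.23560479] 390.6924562094899
{'t': 0.1, 'q': array([-1.29349359e+00,  5.28368937e-01,  1.43379443e+00, -1.66221216e-05,
        1.18140819e+00, -1.78520547e-01]), 'qd': array([-0.00057903, -0.00271035, -0.0022622 , -0.00031742, -0.00021329,
       -0.00042017]), 'tau': array([-4.45777114e-04, -4.43304777e+01, -1.78585607e+01, -3.27551570e-04,
        3.85276624e-03, -1.11195132e-05]), 'tcp_pos': array([ 0.27495861, -0.560555  ,  0.23842764]), 'tool_rot': array([ 9.74139179e-01,  2.25946633e-01, -5.65266492e-05, -9.87865737e-04]), 'force': array([-0.9779083 , -0.07260023,  0.22372587]), 'ft_torque': array([ 0.01890815, -0.03321019, -0.02358958]), 'gripper_force': 0.0, 'finger_gap': 0.9997280973461639}
```

Rotation is a quaternion; I'll convert it.

```bash
sed -i "s/np.array(s\['rotation'\])/rot(s)/; " h.py
cat >> h.py <<'E'
from scipy.spatial.transform import Rotation
def rot(s): return Rotation.from_quat(np.array(s['rotation'])).as_matrix()
E
grep -n "rot(s)" h.py
```

```text
10:    d=np.c_[p,np.ones(len(p))]@rot(s).T
13:    R=rot(s); P=np.array(P,float).reshape(-1,3)
18:def rot(s): return Rotation.from_quat(np.array(s['rotation'])).as_matrix()
```

View pics/top0b.png

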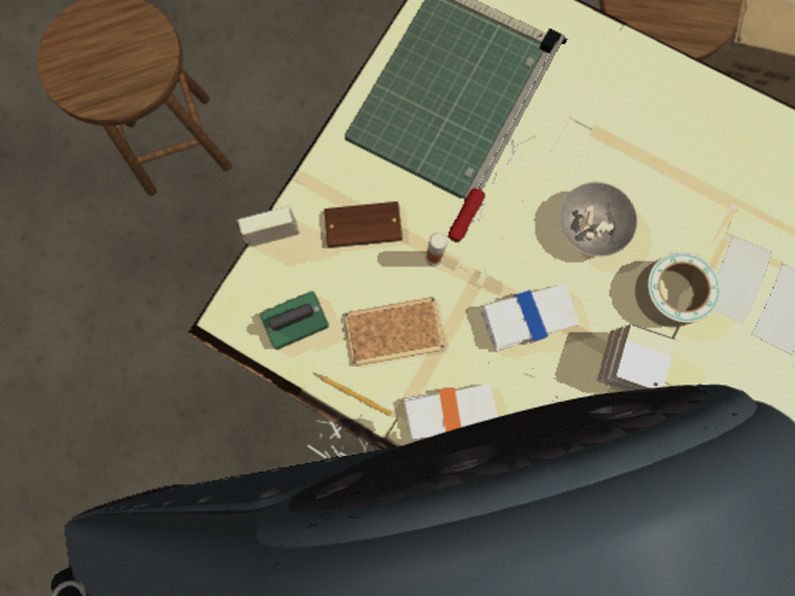

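View pics/scene0b.png

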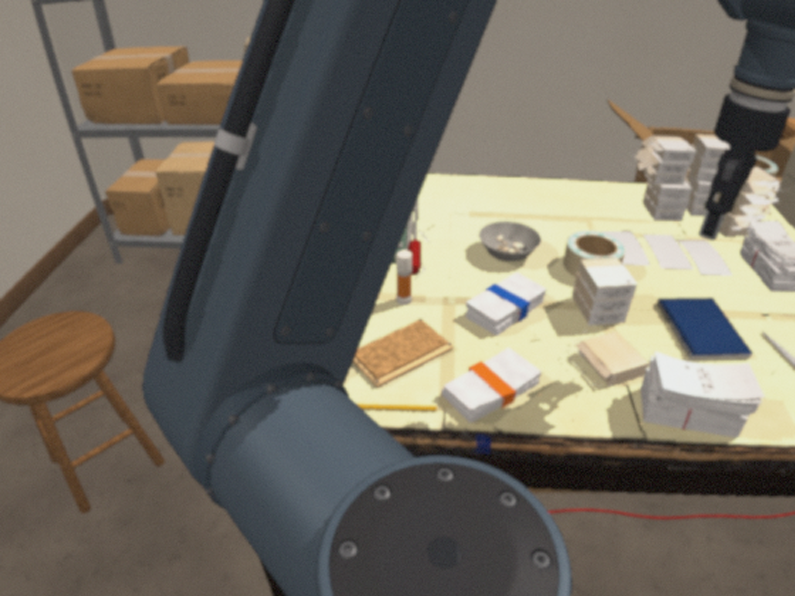

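Top view (795x596 scale): soap (267,225), board (363,224), glue stick (436,249), weight (294,320), base (394,331), thick blue (530,317), thin orange (450,412). Next: an enlarged crop.

Run:
```python
from h import *
s=load('top0'); crop(s,'top0c',160,130,420,325,3)
print(world(s,np.array([[394,331],[530,317],[450,412],[363,224],[294,320],[436,249],[267,225]])/1.42,0.02).round(3))
```

```text
[[ 0.466 -0.198  0.02 ]
 [ 0.489 -0.406  0.02 ]
 [ 0.345 -0.282  0.02 ]
 [ 0.637 -0.148  0.02 ]
 [ 0.483 -0.045  0.02 ]
 [ 0.596 -0.263  0.02 ]
 [ 0.634  0.003  0.02 ]]
```

View pics/top0c.png

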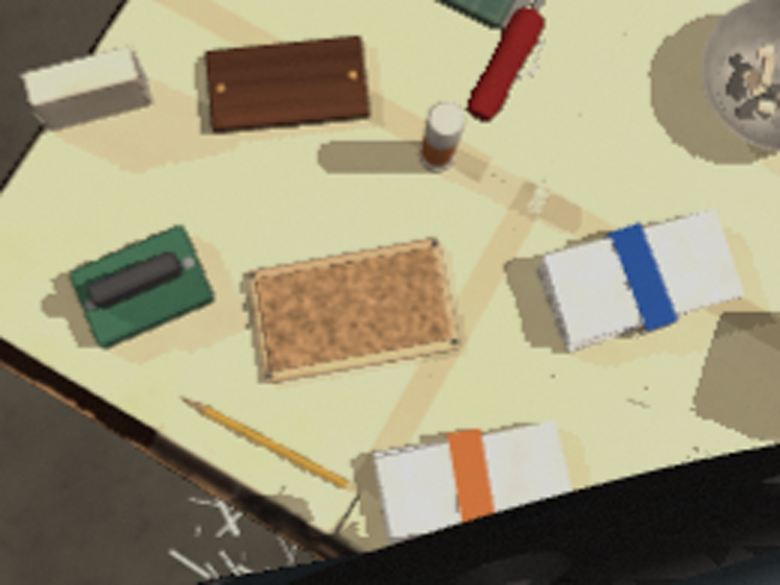

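```bash
cat >> h.py <<'E'
from scipy.optimize import least_squares
def fit(s,uv,L,W,z,x0,free=False):
    "corners order TL,TR,BR,BL in top image; returns x,y,yaw and residual px; nan corners skipped"
    uv=np.array(uv,float); m=~np.isnan(uv[:,0])
    c=np.array([[-L,W],[L,W],[L,-W],[-L,-W]])/2
    def f(p):
        q=c*(p[3:] if free else 1); a=p[2]; R=np.array([[np.cos(a),-np.sin(a)],[np.sin(a),np.cos(a)]])
        return (proj(s,np.c_[q@R.T+p[:2],np.full(4,z)])-uv)[m].ravel()
    r=least_squares(f,list(x0)+([1,1] if free else [])); return r.x,np.abs(r.fun).round(1)
E
cat > f0.py <<'E'
from h import *
s=load('top0'); o=np.array([160,130]); n=np.nan
c=lambda l:(np.array(l,float)+.5)/3+o-.5
for nm,l,L,W,z,x0 in [
('base',[(248,275),(436,240),(460,348),(268,381)],.144,.084,.010,(.466,-.198,-1.4)),
('board',[(206,52),(361,37),(369,116),(212,129)],.12,.064,.014,(.637,-.148,-1.5)),
('thick',[(541,263),(712,210),(742,294),(568,348)],.13,.066,.030,(.489,-.406,-1.4)),
('thin',[(375,455),(553,424),(n,n),(388,536)],.13,.066,.021,(.345,-.282,-1.4)),
('weight',[(72,270),(182,228),(213,297),(106,345)],.09,.06,.026,(.483,-.045,-1.2))]:
    for fr in(0,1):
        p,r=fit(s,c(l),L,W,z,x0,fr); print(nm,p[:2].round(4),np.degrees(p[2]).round(1),p[3:].round(3),r)
print(world(s,c([(221,88),(352,75)]),.015).round(4),world(s,c([(627,229),(660,325)]),.03).round(4),world(s,c([(466,432),(480,520)]),.021).round(4),world(s,c([(95,293),(185,262)]),.056).round(4), world(s,c([(437,165)]),0).round(3))
t=readout.sense(); print(Rotation.from_quat(t['tool_rot']).as_matrix().round(3))
E
python3 f0.py
```

```text
base [ 0.4677 -0.1979] -79.2 [] [0.5 0.9 0.8 0.9 0.4 0.3 0.7 1.4]
base [ 0.4677 -0.1979] -79.2 [0.98  0.958] [0.2 0.2 0.4 0.  0.4 0.4 0.2 0.5]
board [ 0.6395 -0.1476] -84.4 [] [0.5 0.7 0.4 0.4 0.5 0.3 0.4 0.7]
board [ 0.6395 -0.1476] -84.4 [0.982 0.962] [0.  0.2 0.  0.2 0.  0.2 0.  0.2]
thick [ 0.489  -0.4042] -72.8 [] [0.2 0.6 0.5 0.1 0.  0.6 0.7 0.2]
thick [ 0.4889 -0.4042] -72.7 [1.01  0.968] [0.3 0.1 0.1 0.2 0.2 0.  0.3 0.2]
thin [ 0.3444 -0.2816] -81.8 [] [0.4 2.2 0.7 0.4 0.2 2.5]
thin [ 0.3465 -0.2813] -80.2 [0.989 0.857] [0.2 0.  0.  0.1 0.1 0. ]
weight [ 0.4836 -0.0468] -65.9 [] [0.7 0.6 1.1 1.8 1.4 0.1 1.8 0.9]
weight [ 0.4836 -0.0467] -65.9 [0.93  0.968] [0.8 0.5 0.1 0.8 0.1 0.3 0.6 0. ]
[[ 0.6352 -0.098   0.015 ]
 [ 0.6459 -0.1964  0.015 ]] [[ 0.5251 -0.3956  0.03  ]
 [ 0.4553 -0.4164  0.03  ]] [[ 0.3796 -0.278   0.021 ]
 [ 0.3187 -0.2869  0.021 ]] [[ 0.4728 -0.0184  0.056 ]
 [ 0.4949 -0.0802  0.056 ]] [[ 0.58  -0.261  0.   ]]
[[ 0.898  0.44  -0.001]
 [ 0.44  -0.898  0.002]
 [ 0.    -0.002 -1.   ]]
```

Base (0.468,-0.198) yaw -79°, thick (0.489,-0.404) yaw -73°, board (0.640,-0.148), thin (0.345,-0.282), weight (0.484,-0.047). All the sizes match the given ones to within a few percent. I'll turn the tool first, to ψ ≈ 107°.

Call:
send_rows --commands "85 0 0 0 -1;85 0 0 0 -1;85 0 0 0 -1;85 0 0 0 -1;85 0 0 0 -1;85 0 0 0 -1;85 0 0 0 -1;85 0 0 0 -1;85 0 0 0 -1;85 0 0 0 -1;85 0 0 0 -1;85 0 0 0 -1;85 0 0 0 -1;85 0 0 0 -1;85 0 0 0 -1;85 0 0 0 -1;85 0 0 0 -1;85 0 0 0 -1;85 0 0 0 -1;85 0 0 0 -1" --grip_force 40

```text
t: 1.77
tcp_pos: [0.275, -0.5608, 0.2387]
tool_rot: [0.6, 0.8, 0.0, -0.001]
force: [-1.0, 0.5, 0.6]
finger_gap: 0.99
gripper_force: 0.0
```

```bash
cat >> h.py <<'E'
def plan(x,y,z,yaw):
    "spin in rows, then total shift in rows along tool axes after that spin"
    t=readout.sense(); M=Rotation.from_quat(t['tool_rot']).as_matrix(); psi=np.degrees(np.arctan2(M[1,0],M[0,0]))
    d=(yaw-psi+90)%180-90
    a=np.radians(psi+d); X=np.array([np.cos(a),np.sin(a)]); Y=np.array([np.sin(a),-np.cos(a)])
    e=np.array([x,y])-t['tcp_pos'][:2]
    print('t %.1f psi %.1f'%(t['t'],psi),t['tcp_pos'].round(4),'F',t['force'].round(1),'gap',round(t['finger_gap']*85.4,1),'gf',round(t['gripper_force'],1),'| spin %.2f dx %.2f dy %.2f dz %.2f'%(-d/4,e@X/.02,e@Y/.02,(t['tcp_pos'][2]-z)/.02))
E
python3 -c "
from h import *
plan(.489,-.404,.2,-72.8)"
```

```text
t 1.8 psi 106.3 [ 0.275  -0.5608  0.2387] F [-1.   0.5  0.6] gap 84.6 gf 0.0 | spin -0.22 dx 4.32 dy 12.54 dz 1.94
```

Call:
send_rows --commands "85 .31 .895 .1 -.22;85 .31 .895 .1 0;85 .31 .895 .1 0;85 .31 .895 .1 0;85 .31 .895 .1 0;85 .31 .895 .1 0;85 .31 .895 .1 0;85 .31 .895 .1 0;85 .31 .895 .1 0;85 .31 .895 .1 0;85 .31 .895 .1 0;85 .31 .895 .1 0;85 .31 .895 .1 0;85 .31 .895 .1 0;85 0 0 1 0;85 0 0 1 0;85 0 0 1 0;85 0 0 1 0;85 0 0 1 0;85 0 0 0 0"

```text
t: 3.43
tcp_pos: [0.4873, -0.4025, 0.1067]
tool_rot: [0.595, 0.804, 0.001, -0.005]
force: [-0.6, 0.3, -0.6]
finger_gap: 0.997
gripper_force: 0.0
```

```bash
python3 -c "
from h import *
plan(.489,-.404,.012,-72.8)
s=snap('top','top1');crop(s,'top1c',160,130,420,325,3)"
```

```text
t 3.4 psi 107.0 [ 0.4873 -0.4025  0.1067] F [-0.6  0.3 -0.6] gap 85.2 gf 0.0 | spin -0.05 dx -0.10 dy 0.06 dz 4.74
```

View pics/top1c.png

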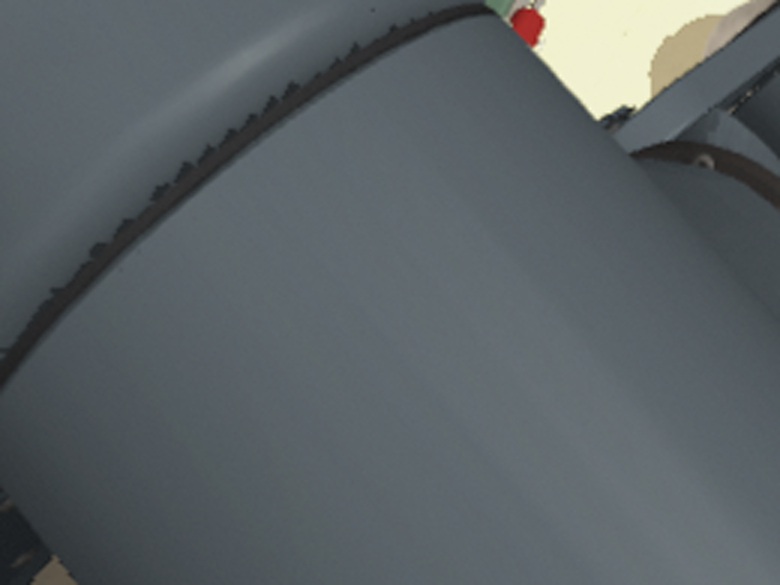

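The arm blocks the top camera here, so I'll use the scene camera.

```bash
python3 -c "
from h import *
s=snap('scene','sc1');crop(s,'sc1c',230,90,490,285,3)"
```

```text
(no output)
```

View pics/sc1c.png

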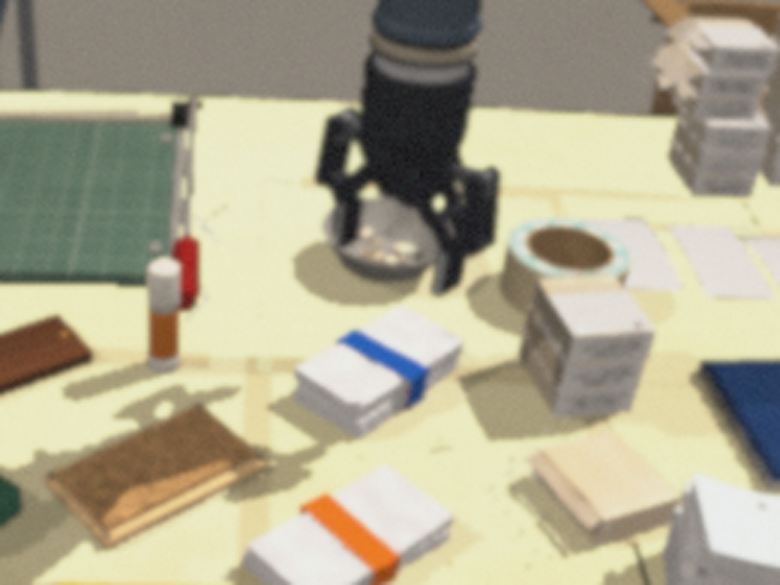

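Scene crop: the gripper is above and beyond the thick bundle (fingertips (345,240) and (443,288)), blue band (352,338)-(415,375), base and thin bundle clear. I'll cross-check the thick bundle's pose from this camera.

Run:
```python
from h import *
s=load('sc1'); o=np.array([230,90]); n=np.nan
c=lambda l:(np.array(l,float)+.5)/3+o-.5
# order (-L,+W),(L,+W),(L,-W),(-L,-W): x along yaw(-73: to -y), +W toward +x
for nm,l,L,W,z,x0 in [
('thick',[(297,378),(400,308),(462,349),(355,408)],.13,.066,.030,(.489,-.404,-1.27)),
]:
  pass
def f3(l,L,W,z,x0,nm):
    # left=(-L,-?)...: match by nearest projection of guess
    a=x0[2];cc=np.array([[-L,W],[L,W],[L,-W],[-L,-W]])/2
    R=np.array([[np.cos(a),-np.sin(a)],[np.sin(a),np.cos(a)]])
    g=proj(s,np.c_[cc@R.T+x0[:2],np.full(4,z)]); l=c(l)
    uv=np.full((4,2),n)
    for q in l: uv[np.argmin(np.linalg.norm(g-q,axis=1))]=q
    p,r=fit(s,uv,L,W,z,x0); print(nm,p[:2].round(4),np.degrees(p[2]).round(1),r)
f3([(297,378),(402,308),(462,349),(355,408)],.13,.066,.03,(.489,-.404,-1.27),'thick')
f3([(247,548),(385,468),(452,518)],.13,.066,.021,(.345,-.282,-1.4),'thin')
f3([(50,478),(202,405),(268,463),(107,533)],.144,.084,.010,(.468,-.198,-1.38),'base')
t=readout.sense();M=Rotation.from_quat(t['tool_rot']).as_matrix()
for k in(-1,1):print((( proj(s,t['tcp_pos']+M@[0,k*.0427,0])-o+.5)*3).round())
```

```text
thick [ 0.4855 -0.4011] -74.5 [1.3 1.8 0.3 0.7 0.8 1.1 0.7 1.9]
thin [ 0.34   -0.2821] -77.9 [0.2 0.  0.3 0.3 0.5 0.2]
base [ 0.4668 -0.1985] -80.5 [1.9 1.7 0.6 1.3 1.3 0.9 0.  2.9]
[[440. 294.]]
[[351. 248.]]
```

Call:
send_rows --commands "85 0 0 1 0;85 0 0 1 0;85 0 0 1 0;85 0 0 1 0;85 0 0 .8 0;85 0 0 0 0;60 0 0 0 0;60 0 0 0 0;60 0 0 0 0;60 0 0 0 0;60 0 0 0 0;60 0 0 0 0" --grip_force 40

```text
t: 4.53
tcp_pos: [0.4907, -0.4063, 0.0174]
tool_rot: [0.595, 0.804, -0.0, 0.002]
force: [0.2, 0.3, 6.3]
finger_gap: 0.769
gripper_force: 45.5
```

```bash
python3 -c "
from h import *
plan(.4675,-.198,.1,-79.5)"
```

```text
t 4.5 psi 107.0 [ 0.4907 -0.4063  0.0174] F [0.2 0.3 6.3] gap 65.7 gf 45.5 | spin 1.63 dx 10.45 dy 0.76 dz -4.13
```

Call:
send_rows --commands "60 0 0 0 0;60 0 0 0 0;60 0 0 0 0"

```text
t: 4.78
tcp_pos: [0.4907, -0.4064, 0.0174]
tool_rot: [0.595, 0.804, -0.0, 0.002]
force: [0.5, 0.5, 6.2]
finger_gap: 0.765
gripper_force: 45.5
```

```bash
python3 -c "
from h import *
plan(.4675,-.198,.1,-79.5);print(readout.sense()['qd'].round(3),readout.sense()['ft_torque'].round(2))"
```

```text
t 4.8 psi 107.0 [ 0.4907 -0.4064  0.0174] F [0.5 0.5 6.2] gap 65.3 gf 45.5 | spin 1.63 dx 10.45 dy 0.76 dz -4.13
[-0.    -0.002  0.    -0.     0.    -0.   ] [ 0.02  0.21 -0.01]
```

Call:
send_rows --commands "60 0 0 -.5 0;60 0 0 -1 0;60 0 0 -1 0;60 0 0 -.5 .63;60 .5 0.04 0 1;60 1 .08 0 0;60 1 .08 0 0;60 1 .08 0 0;60 1 .08 0 0;60 1 .08 0 0;60 1 .08 0 0;60 1 .08 0 0;60 1 .08 0 0;60 1 .08 0 0;60 .5 .04 0 0;60 .35 0 0 0;60 0 0 0 0;60 0 0 0 0;60 0 0 0 0"

```text
t: 6.37
tcp_pos: [0.4678, -0.2001, 0.0755]
tool_rot: [0.64, 0.769, -0.0, 0.001]
force: [0.2, 0.1, -2.4]
finger_gap: 0.767
gripper_force: 45.0
```

```bash
python3 -c "
from h import *
plan(.4675,-.198,.0324,-79.5)
s=snap('scene','sc2');crop(s,'sc2c',200,120,460,315,3)"
```

```text
t 6.4 psi 100.4 [ 0.4678 -0.2001  0.0755] F [ 0.2  0.1 -2.4] gap 65.5 gf 45.0 | spin -0.01 dx 0.10 dy 0.01 dz 2.15
```

View pics/sc2c.png

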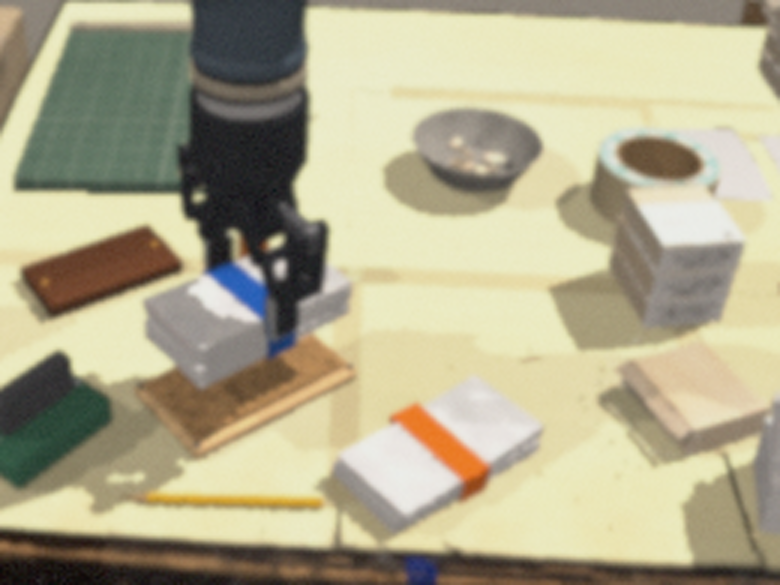

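The thick bundle hangs above the base and the gripper is nearly over the band. I'll lower it.

Call:
send_rows --commands "60 0 0 .7 0;60 0 0 .7 0;60 0 0 .5 0;60 0 0 .25 0;60 0 0 0 0;60 0 0 0 0;60 0 0 0 0"

```text
t: 7.0
tcp_pos: [0.4672, -0.1991, 0.0324]
tool_rot: [0.64, 0.769, 0.0, 0.0]
force: [1.0, 0.3, -0.9]
finger_gap: 0.769
gripper_force: 44.8
```

```bash
python3 -c "
from h import *
plan(.4675,-.198,.0324,-79.5)
s=snap('scene','sc3');crop(s,'sc3c',215,190,365,300,5)"
```

```text
t 7.0 psi 100.5 [ 0.4672 -0.1991  0.0324] F [ 1.   0.3 -0.9] gap 65.7 gf 44.8 | spin -0.01 dx 0.05 dy 0.03 dz -0.00
```

View pics/sc3c.png

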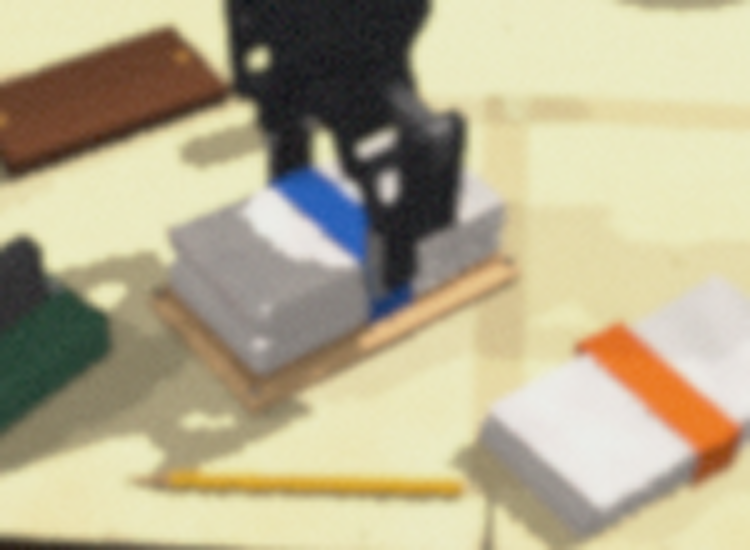

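Run:
```python
from h import *
s=load('sc3'); o=np.array([215,190])
c=lambda l:(np.array(l,float)+.5)/5+o-.5
a=np.radians(-79.5); R=np.array([[np.cos(a),np.sin(a)],[-np.sin(a),np.cos(a)]])
loc=lambda l,z:((world(s,c(l),z)[:,:2]-[.4675,-.198])@R.T*1e3).round(1)
print('bundle L,N,R',loc([(177,285),(262,373),(503,248)],.015),'\nbase',loc([(152,297),(253,399),(518,262)],.010))
```

```text
bundle L,N,R [[-62.5  32.4]
 [-62.6 -33.4]
 [ 67.  -31.5]] 
base [[-72.7  37. ]
 [-71.3 -39.4]
 [ 70.2 -38.4]]
```

Bundle about 2–3 mm off along the long axis; I'll correct that, set down and release.

Call:
send_rows --commands "60 .12 0.02 0 0;60 0 0 0 0;60 0 0 .1 0;60 0 0 0 0;60 0 0 0 0;70 0 0 0 0;76 0 0 0 0;85 0 0 0 0;85 0 0 0 0;85 0 0 0 0;85 0 0 0 0;85 0 0 -.5 0;85 0 0 -1 0;85 0 0 -1 0;85 0 0 -1 0;85 0 0 -1 0;85 0 0 0 0;85 0 0 0 0"

```text
t: 8.55
tcp_pos: [0.4676, -0.1968, 0.1218]
tool_rot: [0.64, 0.769, 0.0, 0.002]
force: [-0.2, -0.7, -0.8]
finger_gap: 0.997
gripper_force: 0.0
```

```bash
python3 -c "
from h import *
plan(.6395,-.1476,.12,-84.4)"
```

```text
t 8.6 psi 100.5 [ 0.4676 -0.1968  0.1218] F [-0.2 -0.7 -0.8] gap 85.1 gf 0.0 | spin 1.22 dx 1.61 dy 8.79 dz 0.09
```

Call:
send_rows --commands "85 .1 .5 0 1;85 .18 .98 0 .22;85 .18 .98 0 0;85 .18 .98 0 0;85 .18 .98 0 0;85 .18 .98 0 0;85 .18 .98 0 0;85 .18 .98 0 0;85 .18 .98 0 0;85 .18 .98 0 0;85 .1 .45 0 0;85 0 0 1 0;85 0 0 1 0;85 0 0 1 0;85 0 0 1 0;85 0 0 0 0;85 0 0 0 0;85 0 0 0 0;85 0 0 0 0"

```text
t: 10.13
tcp_pos: [0.6583, -0.1404, 0.0416]
tool_rot: [0.672, 0.741, 0.0, 0.001]
force: [-0.5, -1.0, -0.7]
finger_gap: 0.996
gripper_force: 0.0
```

```bash
python3 -c "
from h import *
plan(.6395,-.1476,.008,-84.4)"
```

```text
t 10.1 psi 95.6 [ 0.6583 -0.1404  0.0416] F [-0.5 -1.  -0.7] gap 85.1 gf 0.0 | spin -0.00 dx -0.27 dy -0.97 dz 1.68
```

Call:
send_rows --commands "85 -.27 -.97 0 0;85 0 0 .5 0;85 0 0 .6 0;85 0 0 .4 0;85 0 0 0.1 0;85 0 0 0 0;85 0 0 0 0;85 0 0 0 0"

```text
t: 10.8
tcp_pos: [0.6393, -0.1471, 0.0084]
tool_rot: [0.672, 0.741, 0.0, 0.0]
force: [-0.5, 0.6, -0.2]
finger_gap: 1.0
gripper_force: 0.0
```

```bash
python3 -c "
from h import *
plan(.6395,-.1476,.008,-84.4)
s=snap('scene','sc4');crop(s,'sc4c',190,150,340,260,5)"
```

```text
t 10.8 psi 95.6 [ 0.6393 -0.1471  0.0084] F [-0.5  0.6 -0.2] gap 85.4 gf 0.0 | spin 0.00 dx -0.02 dy 0.01 dz 0.02
```

View pics/sc4c.png

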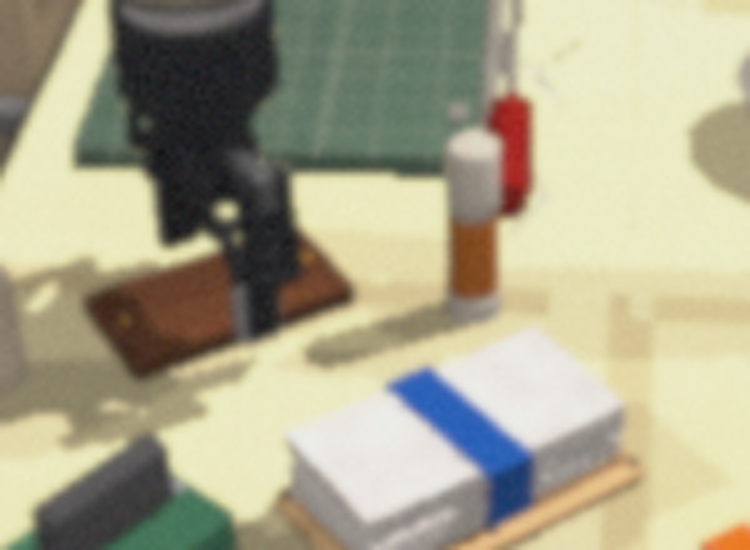

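Fingers straddle the board near its middle (pins (127,320), (305,258)). The thick bundle sits flat on the base. I'll close.

Call:
send_rows --commands "58 0 0 0 0;58 0 0 0 0;58 0 0 0 0;58 0 0 0 0;58 0 0 0 0;58 0 0 0 0;58 0 0 0 0;58 0 0 0 0" --grip_force 40

```text
t: 11.52
tcp_pos: [0.6392, -0.1474, 0.0091]
tool_rot: [0.672, 0.741, 0.0, 0.001]
force: [-0.6, 0.7, 6.1]
finger_gap: 0.734
gripper_force: 44.7
```

Call:
send_rows --commands "58 0 0 -.5 0;58 0 0 -1 0;58 0 0 -1 0;58 0 0 -1 0;58 0 0 -1 0;58 0 0 -1 0;58 0 0 0 0;58 0 0 0 0"

```text
t: 12.18
tcp_pos: [0.6391, -0.1474, 0.1191]
tool_rot: [0.672, 0.741, 0.0, 0.001]
force: [-1.2, 0.4, -1.9]
finger_gap: 0.728
gripper_force: 44.2
```

```bash
python3 -c "
from h import *
plan(.4675,-.198,.1,-79.5)"
```

```text
t 12.2 psi 95.6 [ 0.6391 -0.1474  0.1191] F [-1.2  0.4 -1.9] gap 62.2 gf 44.2 | spin -1.23 dx -0.92 dy -8.90 dz 0.96
```

Call:
send_rows --commands "58 -.05 -.5 0 -1;58 -.1 -1 0 -.23;58 -.1 -1 0 0;58 -.1 -1 0 0;58 -.1 -1 0 0;58 -.1 -1 0 0;58 -.1 -1 0 0;58 -.11 -1 0 0;58 -.11 -1 0 0;58 -.05 -.4 0 0;58 0 0 .7 0;58 0 0 .8 0;58 0 0 .8 0;58 0 0 .5 0;58 0 0 .2 0;58 0 0 0 0;58 0 0 0 0;58 0 0 0 0"

```text
t: 13.68
tcp_pos: [0.4673, -0.1968, 0.0587]
tool_rot: [0.639, 0.769, 0.0, 0.001]
force: [0.3, 0.7, -1.5]
finger_gap: 0.733
gripper_force: 44.1
```

```bash
python3 -c "
from h import *
plan(.4675,-.198,.054,-79.5)
s=snap('scene','sc5');crop(s,'sc5c',215,180,365,290,5)"
```

```text
t 13.7 psi 100.5 [ 0.4673 -0.1968  0.0587] F [ 0.3  0.7 -1.5] gap 62.6 gf 44.1 | spin 0.01 dx -0.06 dy 0.00 dz 0.24
```

View pics/sc5c.png

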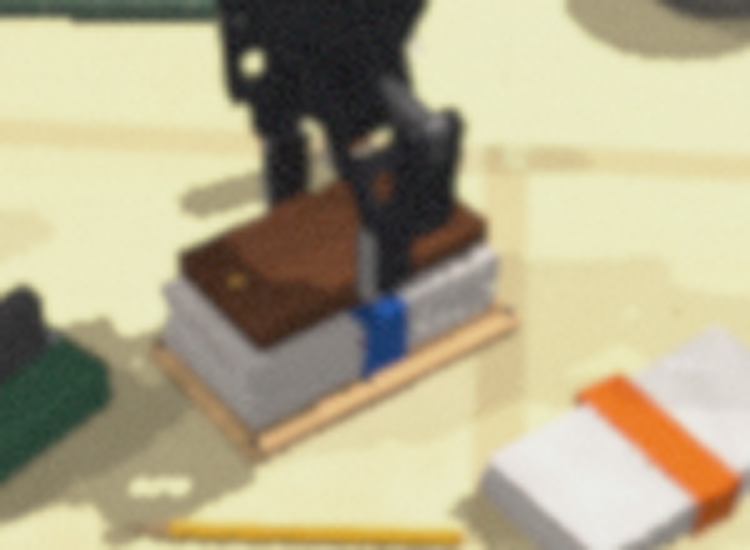

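```bash
cat >> h.py <<'E'
def local(s,l,z,o,k):
    a=np.radians(-79.5); R=np.array([[np.cos(a),np.sin(a)],[-np.sin(a),np.cos(a)]])
    uv=(np.array(l,float)+.5)/k+np.array(o)-.5
    return ((world(s,uv,z)[:,:2]-[.4675,-.198])@R.T*1e3).round(1).tolist()
E
python3 - <<'E'
from h import *
s=load('sc5');o=(215,180)
print('board',local(s,[(262,347),(486,237)],.0495,o,5),local(s,[(181,264)],.0635,o,5))
print('bundle',local(s,[(253,428),(165,335),(499,308)],.014,o,5))
print('base',local(s,[(255,448),(152,345),(517,313)],.010,o,5))
E
```

```text
board [[-57.0, -26.7], [60.0, -25.8]] [[-64.2, 21.7]]
bundle [[-66.7, -32.8], [-66.2, 36.4], [62.1, -34.8]]
base [[-70.3, -39.4], [-72.0, 38.1], [69.4, -38.7]]
```

Call:
send_rows --commands "58 .06 0 0 0;58 0 0 .15 0;58 0 0 .1 0;58 0 0 .06 0;58 0 0 0 0;58 0 0 0 0"

```text
t: 14.23
tcp_pos: [0.4667, -0.1955, 0.0532]
tool_rot: [0.639, 0.769, 0.0, 0.0]
force: [-1.4, 1.0, 7.7]
finger_gap: 0.736
gripper_force: 45.2
```

```bash
python3 -c "
from h import *
plan(.4675,-.198,.053,-79.5)"
```

```text
t 14.2 psi 100.5 [ 0.4667 -0.1955  0.0532] F [-1.4  1.   7.7] gap 62.9 gf 45.2 | spin 0.00 dx -0.13 dy 0.02 dz 0.01
```

Call:
send_rows --commands "66 0 0 0 0;72 0 0 0 0;80 0 0 0 0;85 0 0 0 0;85 0 0 0 0;85 0 0 0 0;85 0 0 -.3 0;85 0 0 -1 0;85 0 0 -1 0;85 0 0 -1 0;85 0 0 0 0;85 0 0 0 0"

```text
t: 15.23
tcp_pos: [0.4672, -0.1959, 0.1193]
tool_rot: [0.639, 0.769, 0.0, 0.002]
force: [-0.2, -0.2, -0.3]
finger_gap: 0.994
gripper_force: 0.0
```

Run:
```python
from h import *
s=load('sc2')
uv=(np.array([(475,378),(543,430),(400,520),(337,460)],float)+.5)/3+[200,120]-.5
uv=np.roll(uv,0,0)
for fr in (0,1):
    p,r=fit(s,[uv[0],uv[1],uv[2],uv[3]],.066,.13,.021,(.343,-.282,-1.37-np.pi/2),fr); print(p[:2].round(4),np.degrees(p[2])+90,p[3:],r)
plan(.344,-.282,.1,-80)
s=snap('scene','sc6');crop(s,'sc6c',210,180,390,315,4)
```

```text
[ 0.339  -0.2808] -78.69537682157232 [] [0.2 0.3 0.1 0.4 0.8 0.1 0.7 0.5]
[ 0.339  -0.2808] -78.44275329315184 [0.97236596 1.00968157] [0.2 0.4 0.1 0.1 0.4 0.2 0.5 0. ]
t 15.2 psi 100.5 [ 0.4672 -0.1959  0.1193] F [-0.2 -0.2 -0.3] gap 84.9 gf 0.0 | spin 0.13 dx -3.17 dy -6.81 dz 0.97
```

View pics/sc6c.png

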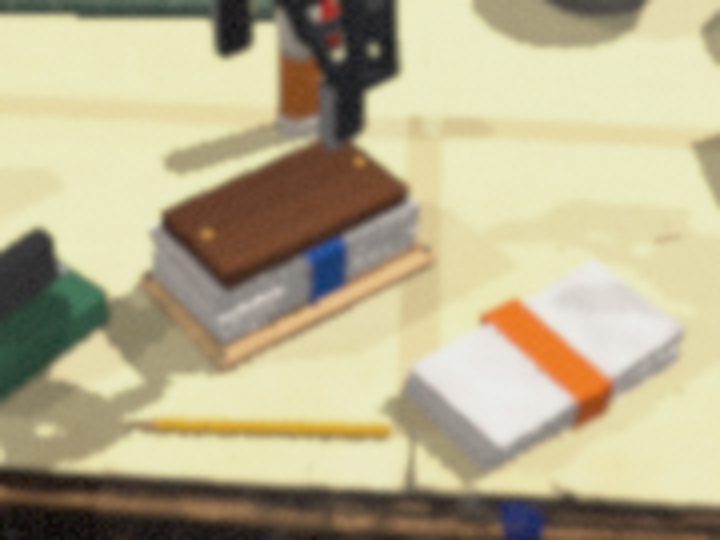

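Board is flat and centred on the thick bundle. Next the thin bundle.

Call:
send_rows --commands "85 -.22 -.5 0 0;85 -.43 -.99 0 0;85 -.43 -.99 0 0;85 -.43 -.99 0 0;85 -.44 -.99 0 0;85 -.44 -.99 0 0;85 -.44 -.99 0 0;85 -.22 -.49 0 0;85 0 0 1 0;85 0 0 1 0;85 0 0 1 0;85 0 0 .6 0;85 0 0 0 0;85 0 0 0 0;85 0 0 0 0"

```text
t: 16.53
tcp_pos: [0.341, -0.2807, 0.0461]
tool_rot: [0.639, 0.769, 0.0, -0.0]
force: [-0.0, -0.3, -0.1]
finger_gap: 0.999
gripper_force: 0.0
```

Run:
```python
from h import *
plan(.342,-.2812,.01,-79.5)
s=snap('scene','sc7');crop(s,'sc7c',270,200,390,300,6)
```

```text
t 16.5 psi 100.5 [ 0.341  -0.2807  0.0461] F [-0.  -0.3 -0.1] gap 85.3 gf 0.0 | spin 0.00 dx -0.04 dy 0.04 dz 1.80
```

View pics/sc7c.png

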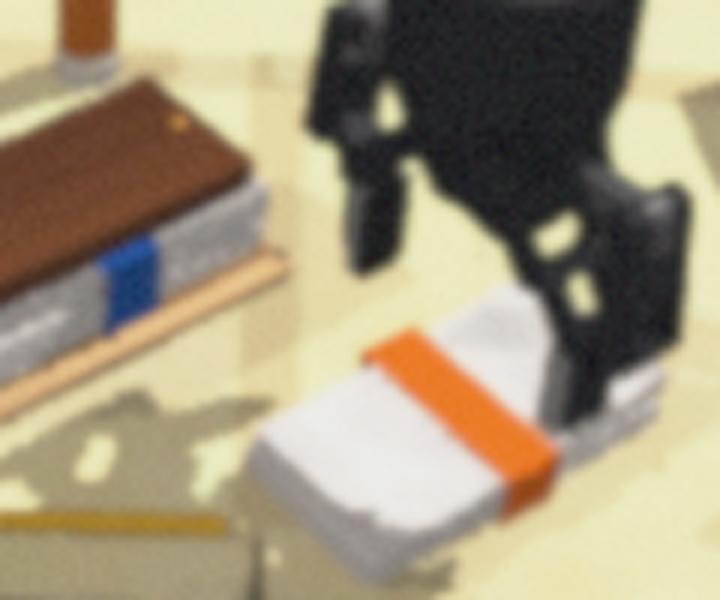

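Run:
```python
from h import *
s=load('sc7');o=np.array((270,200))
t=readout.sense();M=Rotation.from_quat(t['tool_rot']).as_matrix()
for z in(.046,.021,.0):
    P=[np.r_[(t['tcp_pos']+M@[dx,k*.0427,0])[:2],z] for k in(-1,1) for dx in(-.011,.011)]; print(z,((proj(s,P)-o+.5)*6).round().tolist())
    if z==.021: print('band',[world(s,(np.array([q])+.5)/6+o-.5,z).round(4).tolist() for q in [(365,352),(413,330),(508,482),(556,450)]])
```

```text
0.046 [[583.0, 414.0], [534.0, 443.0], [405.0, 269.0], [357.0, 295.0]]
0.021 [[573.0, 467.0], [524.0, 497.0], [399.0, 322.0], [351.0, 348.0]]
band [[[0.3772, -0.2656, 0.021]], [[0.3794, -0.2863, 0.021]], [[0.3048, -0.2766, 0.021]], [[0.3099, -0.2989, 0.021]]]
0.0 [[564.0, 510.0], [517.0, 540.0], [394.0, 365.0], [347.0, 391.0]]
```

Band centre comes out at (0.343,-0.282); I'll make a small correction, descend and grip.

Call:
send_rows --commands "85 -.08 .09 0 0;85 0 0 .7 0;85 0 0 .7 0;85 0 0 .4 0;85 0 0 0 0;85 0 0 0 0;58 0 0 0 0;58 0 0 0 0;58 0 0 0 0;58 0 0 0 0;58 0 0 0 0;58 0 0 0 0;58 0 0 0 0;58 0 0 0 0" --grip_force 40

```text
t: 17.75
tcp_pos: [0.3436, -0.2822, 0.011]
tool_rot: [0.639, 0.769, -0.0, 0.001]
force: [-0.2, -0.0, 6.7]
finger_gap: 0.767
gripper_force: 44.5
```

Run:
```python
from h import *
plan(.4675,-.1965,.12,-79.5)
```

```text
t 17.8 psi 100.5 [ 0.3436 -0.2822  0.011 ] F [-0.2 -0.   6.7] gap 65.5 gf 44.5 | spin -0.00 dx 3.08 dy 6.87 dz -5.45
```

Call:
send_rows --commands "58 0 0 -.5 0;58 0 0 -1 0;58 0 0 -1 0;58 0 0 -1 0;58 0 0 -1 0;58 0 0 -.95 0;58 .22 .5 0 0;58 .44 .98 0 0;58 .44 .98 0 0;58 .44 .98 0 0;58 .44 .98 0 0;58 .44 .98 0 0;58 .44 .98 0 0;58 .22 .49 0 0;58 0 0 .7 0;58 0 0 .8 0;58 0 0 .6 0;58 0 0 0 0;58 0 0 0 0;58 0 0 0 0"

```text
t: 19.42
tcp_pos: [0.4673, -0.1967, 0.0777]
tool_rot: [0.639, 0.769, -0.0, 0.0]
force: [0.2, -0.6, -0.8]
finger_gap: 0.765
gripper_force: 45.5
```

Run:
```python
from h import *
plan(.4675,-.1965,.07,-79.5)
s=snap('scene','sc8');crop(s,'sc8c',205,165,355,275,5)
```

```text
t 19.4 psi 100.5 [ 0.4673 -0.1967  0.0777] F [ 0.2 -0.6 -0.8] gap 65.3 gf 45.5 | spin 0.00 dx 0.01 dy 0.01 dz 0.39
```

View pics/sc8c.png

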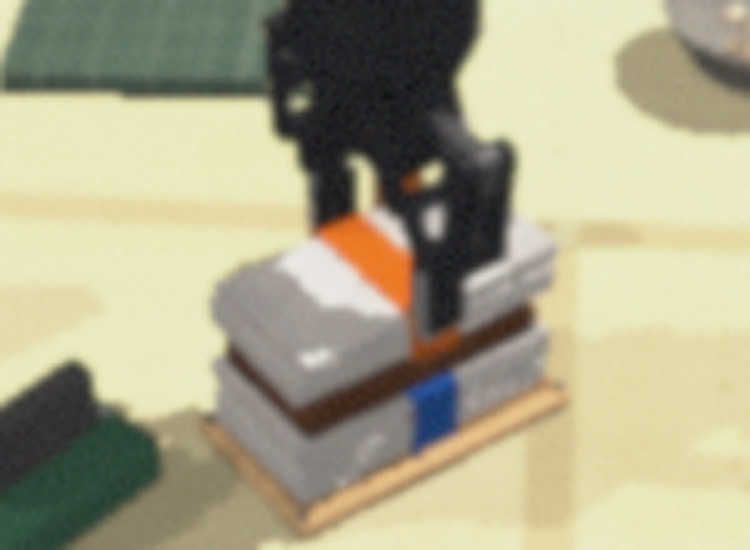

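Run:
```python
from h import *
s=load('sc8');o=(205,165)
print('thin',local(s,[(308,404),(554,288),(435,350)],.0667,o,5),'\nthick',local(s,[(303,500),(548,372),(434,443)],.0145,o,5),'\nboard',local(s,[(308,434),(536,322)],.044,o,5),'\nbase',local(s,[(303,520),(566,390),(202,420)],.01,o,5))
```

```text
thin [[-62.5, -32.8], [62.5, -33.5], [-2.4, -36.1]] 
thick [[-66.0, -31.8], [66.0, -29.3], [-2.1, -36.1]] 
board [[-59.1, -26.7], [60.1, -26.0]] 
base [[-70.0, -37.5], [68.2, -39.4], [-72.0, 38.1]]
```

All layers are aligned to within about 1 mm. I'll set it down and release.

Call:
send_rows --commands "58 0 0 .2 0;58 0 0 .15 0;58 0 0 .1 0;58 0 0 0 0;58 0 0 0 0;68 0 0 0 0;74 0 0 0 0;80 0 0 0 0;85 0 0 0 0;85 0 0 0 0;85 0 0 0 0;85 0 0 -.3 0;85 0 0 -1 0;85 0 0 -1 0;85 0 0 -1 0;85 0 0 -1 0;85 0 0 -1 0;85 0 0 0 0;85 0 0 0 0;85 0 0 0 0"

```text
t: 21.13
tcp_pos: [0.4669, -0.196, 0.1738]
tool_rot: [0.639, 0.769, -0.0, -0.0]
force: [0.1, 0.7, -0.2]
finger_gap: 1.002
gripper_force: 0.0
```

Run:
```python
from h import *
plan(.4838,-.0485,.14,-67)
print(np.degrees(np.arctan2(-.0802+.0184,.4949-.4728)))
```

```text
t 21.1 psi 100.5 [ 0.4669 -0.196   0.1738] F [ 0.1  0.7 -0.2] gap 85.6 gf 0.0 | spin -3.12 dx 6.46 dy 3.66 dz 1.69
-70.3226868464037
```

Call:
send_rows --commands "50 0 0 0 -1;50 0 0 0 -1;50 .4 .2 0 -1;50 .9 .51 0 0;50 .9 .51 0 0;50 .9 .51 0 0;50 .9 .51 0 0;50 .9 .51 0 0;50 .9 .51 0 0;50 .66 .4 0 0;50 0 0 1 0;50 0 0 1 0;50 0 0 1 0;50 0 0 1 0;50 0 0 .5 0;50 0 0 0 0;50 0 0 0 0;50 0 0 0 0"

```text
t: 22.63
tcp_pos: [0.4864, -0.0492, 0.0844]
tool_rot: [0.555, 0.832, 0.0, 0.0]
force: [0.6, -1.2, 0.7]
finger_gap: 0.589
gripper_force: 0.0
```

Run:
```python
from h import *
plan(.4838,-.048,.04,-67.5)
```

```text
t 22.6 psi 112.5 [ 0.4864 -0.0492  0.0844] F [ 0.6 -1.2  0.7] gap 50.3 gf 0.0 | spin 0.00 dx 0.10 dy -0.10 dz 2.22
```

Call:
send_rows --commands "50 .05 -.1 0 0;50 0 0 .8 0;50 0 0 .8 0;50 0 0 .6 0;50 0 0 0 0;50 0 0 0 0;50 0 0 0 0;10 0 0 0 0;10 0 0 0 0;10 0 0 0 0;10 0 0 0 0;10 0 0 0 0;10 0 0 0 0;10 0 0 0 0;10 0 0 0 0;10 0 0 0 0;10 0 0 0 0" --grip_force 80

```text
t: 24.05
tcp_pos: [0.4845, -0.0491, 0.041]
tool_rot: [0.555, 0.832, 0.0, 0.001]
force: [0.5, 0.4, 5.6]
finger_gap: 0.175
gripper_force: 78.4
```

Run:
```python
from h import *
plan(.4675,-.1965,.14,-79.5); print(readout.sense()['ft_torque'].round(2))
```

```text
t 24.1 psi 112.5 [ 0.4845 -0.0491  0.041 ] F [0.5 0.4 5.6] gap 14.9 gf 78.4 | spin 3.01 dx -7.09 dy -2.18 dz -4.95
[0.03 0.11 0.07]
```

Call:
send_rows --commands "10 0 0 -.4 0;10 0 0 -.8 0;10 0 0 -1 0;10 0 0 -1 0;10 0 0 -1 0;10 0 0 -1 0;10 0 0 -.3 0;10 0 0 0 0;10 0 0 0 0;10 0 0 0 0"

```text
t: 24.88
tcp_pos: [0.4826, -0.0485, 0.1489]
tool_rot: [0.555, 0.832, -0.0, -0.002]
force: [0.2, 0.1, -5.8]
finger_gap: 0.172
gripper_force: 78.6
```

Run:
```python
from h import *
plan(.4675,-.1965,.127,-79.5); print(readout.sense()['ft_torque'].round(2))
```

```text
t 24.9 psi 112.5 [ 0.4826 -0.0485  0.1489] F [ 0.2  0.1 -5.8] gap 14.7 gf 78.6 | spin 3.00 dx -7.14 dy -2.09 dz 1.10
[-0.05 -0.05 -0.01]
```

Call:
send_rows --commands "10 0 0 0 1;10 0 0 0 1;10 -.4 -.1 0 1;10 -.9 -.27 0 0;10 -.9 -.27 0 0;10 -.9 -.27 0 0;10 -.9 -.27 0 0;10 -.9 -.27 0 0;10 -.9 -.27 0 0;10 -.9 -.27 0 0;10 -.44 -.1 0 0;10 0 0 .4 0;10 0 0 .4 0;10 0 0 .2 0;10 0 0 0 0;10 0 0 0 0;10 0 0 0 0"

```text
t: 26.3
tcp_pos: [0.4695, -0.1961, 0.13]
tool_rot: [0.639, 0.769, 0.0, -0.0]
force: [0.2, 0.1, -6.4]
finger_gap: 0.173
gripper_force: 78.3
```

Run:
```python
from h import *
plan(.4675,-.1965,.121,-79.5)
s=snap('scene','sc9');crop(s,'sc9c',205,145,355,265,5)
```

```text
t 26.3 psi 100.6 [ 0.4695 -0.1961  0.13  ] F [ 0.2  0.1 -6.4] gap 14.8 gf 78.3 | spin 0.02 dx -0.00 dy -0.10 dz 0.45
```

View pics/sc9c.png

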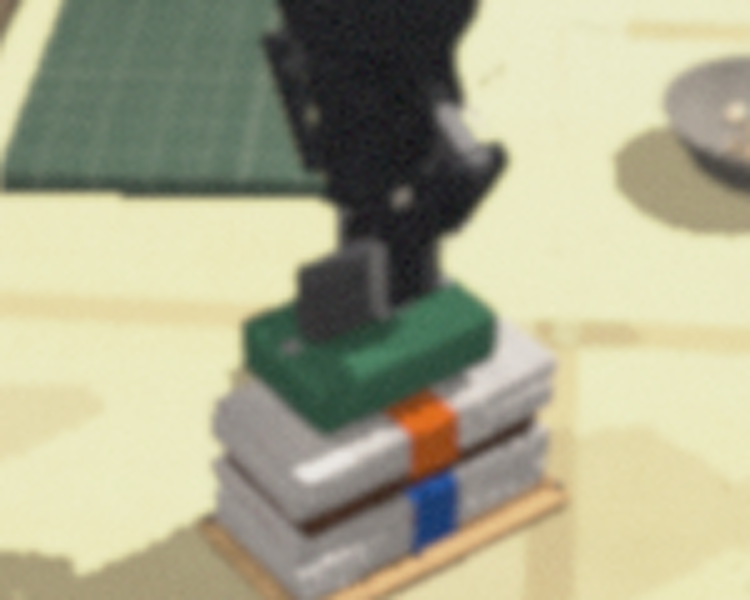

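Run:
```python
from h import *
s=load('sc9');o=(205,145)
print('weight',local(s,[(326,432),(494,342),(250,370)],.089,o,5),'top',local(s,[(340,387),(494,300),(246,322)],.115,o,5),'\nthin',local(s,[(306,520),(552,388),(432,475),(214,440)],.058,o,5))
```

```text
weight [[-46.4, -22.8], [43.2, -15.9], [-49.5, 28.0]] top [[-43.8, -29.5], [38.9, -19.9], [-50.8, 26.7]] 
thin [[-63.2, -32.1], [69.0, -25.0], [-6.6, -39.9], [-67.0, 31.0]]
```

Call:
send_rows --commands "10 -.07 -.1 0 .2;10 0 0 0 0;10 0 0 .2 0;10 0 0 .15 0;10 0 0 .1 0;10 0 0 0 0;10 0 0 0 0;10 0 0 0 0"

```text
t: 27.02
tcp_pos: [0.4676, -0.1986, 0.121]
tool_rot: [0.645, 0.764, -0.0, -0.0]
force: [0.5, -0.5, -6.1]
finger_gap: 0.172
gripper_force: 78.4
```

Run:
```python
from h import *
plan(.4675,-.1965,.12,-79.5)
```

```text
t 27.0 psi 99.7 [ 0.4676 -0.1986  0.121 ] F [ 0.5 -0.5 -6.1] gap 14.6 gf 78.4 | spin -0.20 dx 0.11 dy 0.01 dz 0.05
```

Still fully carried; about 1 mm more to contact.

Call:
send_rows --commands "10 0 0 .06 0;10 0 0 .04 0;10 0 0 0 0;10 0 0 0 0"

```text
t: 27.35
tcp_pos: [0.4678, -0.1988, 0.1204]
tool_rot: [0.645, 0.764, -0.0, 0.001]
force: [-1.6, 2.2, 6.7]
finger_gap: 0.171
gripper_force: 80.1
```

Call:
send_rows --commands "10 0 0 -.04 0;18 0 0 0 0;24 0 0 0 0;32 0 0 0 0;40 0 0 0 0;45 0 0 0 0;45 0 0 0 0;45 0 0 -.3 0;45 0 0 -.8 0;45 0 0 -1 0;45 0 0 -1 0;45 0 0 -1 0;45 0 0 -1 0;45 0 0 -1 0;45 0 0 0 0;45 0 0 0 0;45 0 0 0 0"

```text
t: 28.77
tcp_pos: [0.4671, -0.1983, 0.2415]
tool_rot: [0.645, 0.764, -0.0, -0.001]
force: [0.3, -0.0, -0.8]
finger_gap: 0.529
gripper_force: 0.0
```

Run:
```python
from h import *
plan(.4675,-.1965,.12,-79.5)
s=snap('scene','sc10');crop(s,'sc10c',190,135,350,255,5)
```

```text
t 28.8 psi 99.7 [ 0.4671 -0.1983  0.2415] F [ 0.3 -0.  -0.8] gap 45.2 gf 0.0 | spin -0.20 dx 0.08 dy 0.03 dz 6.07
```

View pics/sc10c.png

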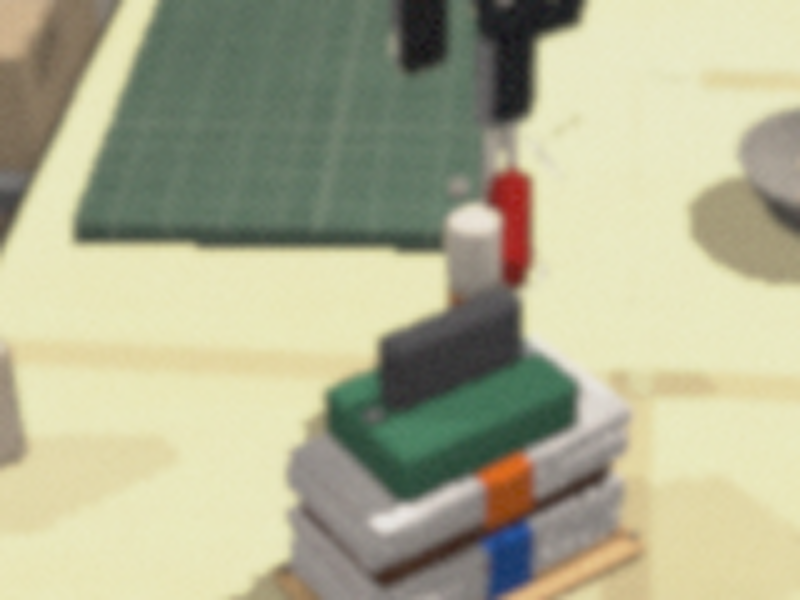

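The weight stands handle up, parallel to the stack (block corners (405,497) and (577,415)); the glue stick is upright at (473,250) and the gripper is clear. One numeric check of the centring.

Run:
```python
from h import *
s=load('sc10');o=(190,135)
print('weight',local(s,[(405,497),(577,412)],.079,o,5),'\nthin top',local(s,[(378,532),(630,408)],.079,o,5))
```

```text
weight [[-43.8, -21.4], [45.7, -18.7]] 
thin top [[-64.2, -32.5], [65.4, -29.6]]
```

Run:
```python
from h import *
s=load('sc10');o=(190,135)
print('weight top L,N,R',local(s,[(329,392),(408,455),(578,378)],.105,o,5),'handle near-left bottom/top',local(s,[(390,408)],.105,o,5),local(s,[(383,345),(402,348),(520,302),(490,292)],.139,o,5),'\nthin L',local(s,[(290,462)],.079,o,5))
cv2.imwrite('pics/x.png',cv2.resize(s['pixels'][195:255,240:330,::-1],None,fx=8,fy=8,interpolation=cv2.INTER_CUBIC))
```

```text
weight top L,N,R [[-48.6, 25.0], [-45.4, -26.8], [38.7, -26.7]] handle near-left bottom/top [[-34.5, 1.8]] [[-38.2, -0.3], [-33.3, -6.2], [22.3, -8.3], [16.8, 4.4]] 
thin L [[-69.4, 24.0]]
```

```bash
python3 -c "
from h import *
print(sign_off())"
```

```text
the job is handed in; nothing more can be done
None
```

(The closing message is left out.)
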